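# Press the two corners of a spring-backed mirror mount to their index points

## Task

Check the spring travel of the mirror mount with the fingertips. Press the round pad on its left corner gently down until the left pointer stands level with the brass index point on the left scale (not clearly past it), keep it there for about a second, and let the corner spring fully back up; then do the same with the right corner, pointer and index. Only touch and press: do not pinch or lift anything, do not shift the two brass indexes, and leave the small things standing around alone.

Things in the scene. Friction and masses are not known exactly. Their poses are not given: they have to be found in the camera images.
- mount: Mirror mount, fixed to the worktop. Base 136 (x) by 132 mm (y), 10 mm thick, with wings to y = +-118 mm; origin: centre of its underside; +x away from the robot (within 0.25 rad), +y left. Above it at 44 mm lies a dark plate 86 x 86 x 8 mm, set cornerwise, with a round mirror (52 mm, 5 mm high) on it. Ball pivot under its rear corner (x = +45 mm), springs under left and right corners.
- pad_left: Black round pad, 18 mm wide, 8 mm high, on the plate's left corner (y = +45 mm); origin: centre of its top face, 56 mm above the worktop at rest. About 2.2 N starts it down, 0.5 N more for every mm; travel 12.6 mm to a hard stop, on a radius of 64 mm about the line from the pivot to the other pad. Pressing it leaves the other corner in place. It springs back by itself.
- pad_right: The same pad on the right corner.
- tip_left (a point): Tip of the thin aluminium pointer that sticks out to the left from the left corner, 83 mm left of the mount's middle, 44 mm above the worktop at rest. It goes down 1.42 mm for every mm the left pad goes down.
- tip_right (a point): Tip of the same pointer on the right side.
- index_left (a point): Inner point of the brass index rider on the left white scale, about 5 mm beyond the pointer's tip, set 7 to 14 mm below the pointer's rest height. Pointer and index are level when their heights (z) agree. The scale plate (4 mm thick, 22 mm wide, top 60 mm above the worktop, lines every 5 mm) stands just behind the pointer.
- index_right (a point): The same on the right scale, set independently.
- tilt_left (a joint): Tilt of the plate (rad) when the left corner is pressed: 0 = up at rest, 0.2 = at the stop.
- tilt_right (a joint): The same for the right corner.
- vial_a: Brown vial, 12 mm wide, 36 mm high, standing on the base's front left corner; leave alone.
- vial_b: Brown vial, 12 mm wide, 36 mm high, standing on the base's front right corner; leave alone.
- timer: White bench timer 44 x 64 x 22 mm; leave alone.
- screwdriver: Screwdriver 175 mm long with an orange handle 24 mm thick, lying; leave alone.
- white_cap: White cap, 22 mm wide, 9 mm high; leave alone.
- bottle_mini: Small clear bottle with a blue cap, 44 mm wide, 89 mm high; leave alone.
- brass_union: Brass tube union 22 mm long, 10 mm thick; leave alone.

How it is judged:
By the outcome, as a careful person would: the job done as asked, in the order asked, and still so for the second after the job is handed in, with the robot touching nothing.
It also fails if it takes over 53 s, if anything falls off the work surface, if the arm or the gripper's body presses on something with over 40 N, if the wrist force passes 120 N, or if a joint passes its speed limit or range.

## Robot

A 6-joint arm with a two-finger parallel gripper is mounted at the origin on a cart in front of the work surface, level with it; the furniture and walls round the work are solid. World frame = base frame: x ahead of the robot, y to its left, z up, the work surface at z = 0. Lengths are in m, angles in degrees, forces in N, time in s.
With the tool pointing down it reaches from about 0.25 to 0.8 m from the base axis. Payload 8.5 kg.
Tool frame: the origin (TCP) lies midway between the tips of the shut fingers; the grasp point (between the pads) lies manip.grasp_offset behind it (manip.grasp_offset is the distance from the TCP to the grasp point, in m); z points along the fingers, y is the line along which they close (so a half turn about z gives the same grasp; the last joint's range is limited). The gripper opens to 85 mm and grips with 20 to 120 N. Pads are 22 mm wide; open, the fingers measure 114 mm over their backs; the gripper's body (76 mm by 85 mm) begins 54 mm behind the grasp point. The pads swing forward as they close: fully open they stand 13 mm farther back than shut.
Start: joints at [-64.343, 13.648, -0.773, 75.585, 0, 90], TCP at [0.227, -0.473, 0.231] pointing down, gripper open.
Joint ranges: [-152.45, 152.45], [-59.26, 108.67], [-65.41, 83.53], [-104.44, 129.93], [-82.83, 76.93], [-180, 180]. Speed limits (degrees/s): [127.2, 127.2, 159.86, 180, 180, 180].

## Interface

Orientations are given as a 3x3 rotation matrix whose columns are the frame's x, y, z axes.
In Python, from station import manip gives the robot as it stands.
- The arm moves only by the shell command python3 -m handwheel 'ROWS' [FORCE]. ROWS is JSON, a list of rows, each a list of 7 numbers: the turn, a rotation vector about the tool's x, y, z in rad, then the shift along the tool's x, y, z in cm, then the opening in per cent of the stroke, from 0 (shut) to 100 (fully open). In form: [[ax, ay, az, tx, ty, tz, gripper], ...]. A call has exactly 8 rows; each row is the pose to reach, as a shift and turn from the pose commanded when the call began, along the tool's axes at that moment; what a row does not reach only later rows make up. A row lasts 1/10 s, in which the tool goes at most 50 mm and 8.59 degrees, less where a joint would pass 70% of its speed; a pose out of reach is approached as far as the arm can. A call with a gripper value outside its range is refused whole. The fingers move at their own pace and stop on an object; FORCE is the grip in N (left out, the last holds). Time passes only in rows, so rows that repeat a pose let the fingers close, or fill a call up. It gives the time, the measured TCP pose, the force, the opening and the grip force at its end, in the units of the state.
- manip.get_obs(): the state, without advancing time (a new reading comes with each control period).
- manip.snapshot(name): name is "scene" or "top" or "wrist"; returns the picture (420x560x3 uint8, blue, green, red); there is no depth.
- manip.camera_params(name): a dict with "camera_matrix" (3x3 intrinsics, pixels), "k1" (the pictures are not rectified: a ray, as slopes to the right and down, at radius r is drawn at 1 + k1 r^2 times it, then the intrinsics apply), "origin" and "attitude" of the camera in the world. Camera axes: x right, y down, z forward; pixel columns grow to the right and rows downward; lengths in m; the calibration is good to about 2 mm. A picture is of the moment at which its call begins: read the wrist's pose just before it. camera_params takes no time and is no camera call; for the wrist camera it gives the pose at the moment of the call.
- manip.finish_job(): hands the job in; it is judged then, once.
Trained networks look in the newest picture that a camera, given by its name, has taken for a name from the list of things; names that differ only in an ending like _2 or _b are one class to them, and where a whole thing is asked for, a point or a joint stands for the part that bears it (a point fixed in the world has none). Each returns a list of dicts, best first, with "score" (0 to 1); they miss things now and then, are a little off and sometimes report something else, mostly with a low value. They report only what shows in the picture. A call takes as long as a camera call.
- manip.search_frame(camera, thing): "bbox" ([left, top, right, bottom] in pixels, round what is visible of it).
- manip.masks_of(camera, thing): "mask" (420x560 bool, what is visible of it) and "bbox" ([left, top, right, bottom] in pixels, round what is visible of it).
- manip.place_of(camera, thing): "position" ([row, column] in pixels: a listed point, or the origin of a listed thing).
The state is a dict: "time_s": time; "joint_pos": joint angles; "dq": joint speeds; "joint_torque": joint torques, N m; "tool_pos": TCP position; "tool_rot": TCP orientation; "contact_force": force on the tool from outside, world axes, zero at the start; "moment": the same for the moment, N m; "gripper_width": finger opening in m; "finger_force": force on a finger pad.
Only numpy, scipy, OpenCV 4.12 (cv2) and the standard library are available. Lean on these libraries where they do the work, as an engineer would, in place of code of your own. Each camera call takes 0.05 s, during which the arm holds its last target. There are 200 camera calls.

## Working session

There is one attempt and no reset: what is moved stays moved. The work goes in short steps, Python scripts to look and compute and a shell command to move; the robot and the scene stay as the last step left them, time stands still between calls to the robot, and variables do not carry over. Pictures are saved under pics/ and viewed, at most 11 in all, crops included, and the job is handed in when it is done.

```bash
ls; mkdir -p pics; cat > h.py <<'E'
import numpy as np, cv2
from station import manip
def ray(cam,rc,P=None):
    P=P or manip.camera_params(cam); K=np.array(P["camera_matrix"]); 
    d=cv2.undistortPoints(np.array([[[rc[1],rc[0]]]],float),K,np.array([P["k1"],0,0,0,0.]))[0,0]
    # model: distorted = (1+k1 r^2)*ray
    R=np.array(P["attitude"]); 
    return np.array(P["origin"]),R@np.array([d[0],d[1],1])
def atz(cam,rc,z,P=None):
    o,v=ray(cam,rc,P); return o+v*(z-o[2])/v[2]
def proj(cam,p,P=None):
    P=P or manip.camera_params(cam); K=np.array(P["camera_matrix"]); R=np.array(P["attitude"])
    c=R.T@(np.array(p)-np.array(P["origin"])); u=c[:2]/c[2]; u=u*(1+P["k1"]*(u@u))
    return (K@np.array([u[0],u[1],1]))[:2][::-1]
E
python3 - <<'E'
from h import *
print(manip.grasp_offset, manip.get_obs())
for c in ("scene","top"):
    P=manip.camera_params(c);print(c,P)
    cv2.imwrite(f"pics/{c}0.png",manip.snapshot(c))
    for t,z in (("pad_left",.056),("pad_right",.056),("tip_left",.044),("tip_right",.044),("index_left",.034),("index_right",.034),("mount",0)):
        for r in manip.place_of(c,t)[:2]: print(c,t,r["score"],np.round(r["position"],1),atz(c,r["position"],z).round(4))
E
```

```text
pics
0.0187 {'time_s': 0.0, 'joint_pos': array([-6.43424034e+01,  1.36816227e+01, -8.16362708e-01,  7.55856649e+01,
       -1.15520564e-03,  9.00011108e+01]), 'dq': array([-0.00374596, -0.06834315,  0.06835454,  0.04752057, -0.00114342,
        0.06558688]), 'joint_torque': array([ 2.39186054e-03, -5.38777649e+01,  3.46438408e+01,  1.82582700e-02,
        1.94406580e-04,  1.35950626e-05]), 'tool_pos': array([ 0.22713305, -0.47285713,  0.23067549]), 'tool_rot': array([[ 9.01406098e-01,  4.32974161e-01, -6.50330625e-04],
       [ 4.32974649e-01, -9.01405150e-01,  1.30728575e-03],
       [-2.01904243e-05, -1.45997202e-03, -9.99998934e-01]]), 'contact_force': array([-0.14758034, -0.10840051, -1.01951236]), 'moment': array([-0.04415461,  0.04086023, -0.02854135]), 'finger_force': 0.0, 'gripper_width': 0.08562923927375397}
scene {'camera_matrix': array([[386.41924919,   0.        , 280.47544123],
       [  0.        , 386.41924919, 207.14166839],
       [  0.        ,   0.        ,   1.        ]]), 'k1': -0.09141995348869227, 'origin': array([0.17482916, 0.84101061, 0.54460917]), 'attitude
[... 729 characters left out ...]
 'k1': -0.08707890328866144, 'origin': array([ 0.33037418, -0.00950401,  1.09750463]), 'attitude': array([[-0.00642276, -0.97364638,  0.22797252],
       [-0.99996857,  0.0073135 ,  0.00306269],
       [-0.00464925, -0.22794568, -0.97366275]])}
top pad_left 0.56 [232.5 266.7] [0.5142 0.0372 0.056 ]
top pad_right 0.56 [232.  306.3] [ 0.5147 -0.0522  0.056 ]
top tip_left 0.65 [233.6 250.7] [0.514  0.0744 0.044 ]
top tip_right 0.82 [234.7 319.8] [ 0.5103 -0.0835  0.044 ]
top index_left 0.57 [230.2 247.6] [0.5237 0.0824 0.034 ]
top index_right 0.58 [231.  323.3] [ 0.5206 -0.0924  0.034 ]
top mount 0.86 [236.6 289.7] [ 0.5138 -0.0149  0.    ]
top mount 0.19 [263.7 309.4] [ 0.449  -0.0606  0.    ]
```

View pictures.

```bash
python3 - <<'E'
import cv2,numpy as np
a=cv2.imread("pics/scene0.png");b=cv2.imread("pics/top0.png")
o=np.vstack([np.hstack([cv2.resize(a,(400,300)),cv2.resize(b,(400,300))]),np.hstack([cv2.resize(a[170:275,230:370],(400,300),interpolation=2),cv2.resize(b[180:285,220:360],(400,300),interpolation=2)])])
cv2.imwrite("pics/v1.png",o)
E
```

```text
(no output)
```

View pics/v1.png

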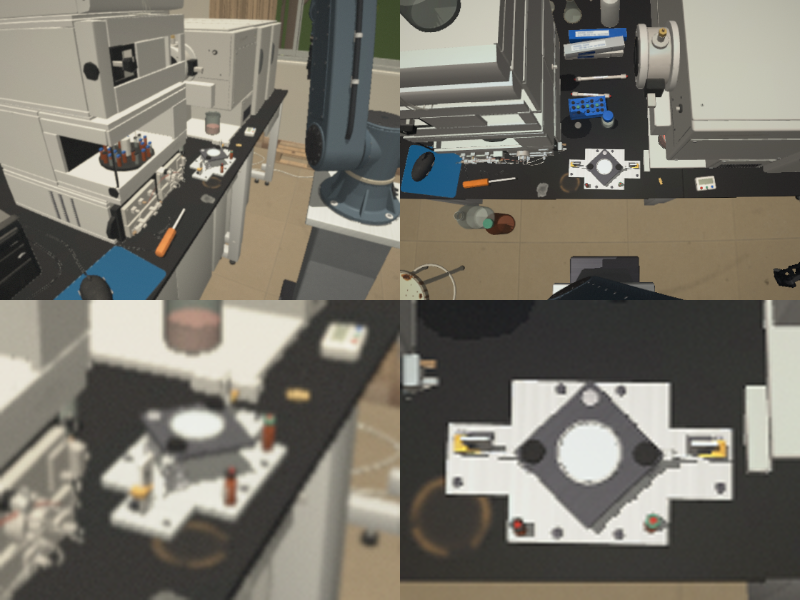

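```bash
python3 - <<'E'
from h import *
o=manip.get_obs();P=manip.camera_params("wrist");R=o["tool_rot"]
print(R.T@(P["origin"]-o["tool_pos"]));print(R.T@P["attitude"],P["camera_matrix"],P["k1"])
for n,p in dict(plumb=(208,230),instL=(210,224),instR=(238,343),lowwhite=(243,340)).items(): print(n,[atz("top",p,z).round(3).tolist() for z in (0,.1,.3)])
E
```

```text
[ 0.06736124  0.00075721 -0.14286265]
[[-1.39180377e-03 -9.64424699e-01 -2.64354048e-01]
 [ 9.99999030e-01 -1.33024591e-03 -4.11873418e-04]
 [ 4.55650062e-05 -2.64354365e-01  9.64425615e-01]] [[316.95323526   0.         281.86598707]
 [  0.         316.95323526 210.93243219]
 [  0.           0.           1.        ]] 0.01878253447212458
plumb [[0.585, 0.129, 0.0], [0.561, 0.116, 0.1], [0.515, 0.091, 0.3]]
instL [[0.58, 0.143, 0.0], [0.557, 0.129, 0.1], [0.512, 0.101, 0.3]]
instR [[0.509, -0.142, 0.0], [0.493, -0.13, 0.1], [0.46, -0.105, 0.3]]
lowwhite [[0.497, -0.134, 0.0], [0.482, -0.123, 0.1], [0.452, -0.1, 0.3]]
```

```bash
cat >> h.py <<'E'
from scipy.spatial.transform import Rotation as Ro
def toolR(yaw,tilt):
    "tool x toward robot, fingers tilted forward; yaw of mount"
    s,c=np.sin(np.radians(tilt)),np.cos(np.radians(tilt))
    z=np.array([s,0,-c]);x=np.array([-c,0,-s]);y=np.cross(z,x)
    return Ro.from_euler('z',yaw).as_matrix()@np.stack([x,y,z],1)
def delta(p,R):
    o=manip.get_obs();R0=o["tool_rot"]
    print("t",o["time_s"],"pos",o["tool_pos"].round(4),"F",o["contact_force"].round(2),"j",o["joint_pos"].round(0))
    print("rv",Ro.from_matrix(R0.T@R).as_rotvec().round(3),"cm",(100*R0.T@(np.array(p)-o["tool_pos"])).round(2))
E
python3 -m handwheel '[[0,0,-0.15,3.6,-3.5,0,0],[0,0,-0.3,7.2,-7,0,0],[0,0,-0.45,10.8,-10.5,0,0],[0,0,-0.6,14.4,-14,0,0],[0,0,-0.75,18,-17.5,0,0],[0,0,-0.9,21.6,-21,0,0],[0,0,-1.05,25.2,-24.5,0,0],[0,0,-1.2,28.8,-28,0,0]]'
python3 -c "
from h import *
delta([.4,0,.16],toolR(0,35))"
```

```text
time_s: 1.6
tool_pos: [0.3654, -0.0958, 0.2317]
tool_rot: [[-0.083, 0.997, 0.001], [0.997, 0.083, -0.0], [-0.0, 0.001, -1.0]]
contact_force: [1.3, -1.1, 0.5]
gripper_width: -0.0
finger_force: 0.0
t 1.6 pos [ 0.3654 -0.0958  0.2317] F [ 1.3  -1.08  0.49] j [-15.  -1. -18.  73.   0.  71.]
rv [-0.453 -0.491 -1.438] cm [9.26 4.24 7.17]
```

```bash
python3 -m handwheel '[[-0.04,-0.045,-0.13,0.9,0.4,0.6,0],[-0.08,-0.09,-0.26,1.8,0.8,1.2,0],[-0.12,-0.13,-0.39,2.7,1.2,1.8,0],[-0.16,-0.18,-0.52,3.6,1.6,2.5,0],[-0.2,-0.22,-0.65,4.5,2,3.2,0],[-0.24,-0.26,-0.78,5.4,2.5,4,0],[-0.29,-0.31,-0.91,6.3,2.9,4.8,0],[-0.33,-0.355,-1.04,7.2,3.3,5.5,0]]' >/dev/null
python3 -c "
from h import *
delta([.4,0,.16],toolR(0,35))"
```

```text
t 2.4 pos [ 0.3922 -0.0228  0.1761] F [-0.47 -0.15 -0.28] j [  1. -16. -45.  35.  -6.  25.]
rv [-0.124 -0.133 -0.398] cm [0.97 2.24 1.57]
```

```bash
python3 -m handwheel '[[-0.04,-0.04,-0.12,0.3,0.7,0.5,0],[-0.08,-0.08,-0.25,0.6,1.4,1,0],[-0.124,-0.133,-0.398,1,2.2,1.6,0],[-0.124,-0.133,-0.398,1,2.2,1.6,0],[-0.124,-0.133,-0.398,1,2.2,1.6,0],[-0.124,-0.133,-0.398,1,2.2,1.6,0],[-0.124,-0.133,-0.398,1,2.2,1.6,0],[-0.124,-0.133,-0.398,1,2.2,1.6,0]]' >/dev/null
cat > look.py <<'E'
from h import *
import sys
P=manip.camera_params("wrist");im=manip.snapshot("wrist");cv2.imwrite(f"pics/{sys.argv[1]}.png",im)
delta([.4,0,.16],toolR(0,35))
for t,z in (("pad_left",.056),("pad_right",.056),("tip_left",.044),("tip_right",.044),("index_left",.034),("index_right",.034),("mount",0)):
    for r in manip.place_of("wrist",t)[:2]: print(t,r["score"],np.round(r["position"],1),atz("wrist",r["position"],z,P).round(4))
E
python3 look.py w1
```

```text
t 3.25 pos [ 0.4005 -0.0009  0.1601] F [-0.    0.16  0.23] j [ -0. -20. -55.  20.  -0.   0.]
rv [-0.002 -0.003 -0.006] cm [ 0.05  0.08 -0.02]
pad_left 0.7 [233.2 322.6] [0.5198 0.038  0.056 ]
tip_left 0.85 [221.1 364.6] [0.5162 0.0806 0.044 ]
tip_left 0.4 [155.1 341.1] [0.4306 0.0455 0.044 ]
tip_right 0.85 [218.6 195.9] [ 0.5103 -0.0872  0.044 ]
tip_right 0.46 [156.1 222.6] [ 0.4307 -0.0487  0.044 ]
index_left 0.51 [213.  362.6] [0.5156 0.0802 0.034 ]
index_right 0.69 [212.2 189.3] [ 0.5124 -0.096   0.034 ]
index_right 0.66 [163.8  91. ] [ 0.4469 -0.1642  0.034 ]
mount 0.93 [188.  278.9] [ 0.5133 -0.0053 -0.    ]
mount 0.46 [158.2 223.6] [ 0.4707 -0.0589 -0.    ]
```

View pics/w1.png

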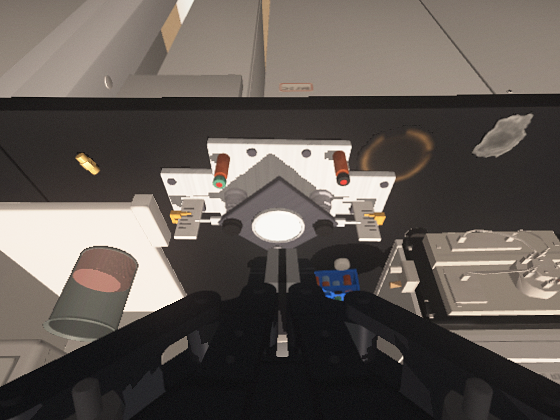

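```bash
python3 -c "
from h import *
delta([.524,.043,.0765],toolR(-.035,35))"
```

```text
t 3.6 pos [ 0.4001 -0.0008  0.1597] F [ 0.14  0.03 -1.33] j [ -0. -20. -55.  20.  -0.   0.]
rv [ 0.018 -0.003  0.023] cm [-5.39  4.44 13.9 ]
```

```bash
python3 -m handwheel '[[0,0,0,-1.3,1.1,2,0],[0.01,0,0.01,-2.7,2.2,5,0],[0.02,0,0.02,-4,3.3,8.5,0],[0.02,0,0.02,-5,4.2,11.5,0],[0.02,-0.003,0.023,-5.4,4.4,13,0],[0.018,-0.003,0.023,-5.4,4.4,13.9,0],[0.018,-0.003,0.023,-5.4,4.4,13.9,0],[0.018,-0.003,0.023,-5.4,4.4,13.9,0]]' >/dev/null
python3 look.py w2; python3 -c "
import cv2;a=cv2.imread('pics/w2.png');cv2.imwrite('pics/v2.png',cv2.resize(cv2.rotate(a,1),(800,600)))"
```

```text
t 4.45 pos [0.5236 0.0423 0.0771] F [-0.36 -0.36 -0.1 ] j [  8.   4. -54.  -3.  -6.   8.]
rv [-0.02   0.001 -0.029] cm [  5.23  -4.66 -13.8 ]
pad_left 0.62 [223.  276.1] [0.5169 0.0389 0.056 ]
pad_right 0.96 [223.5  97.1] [ 0.5139 -0.0527  0.056 ]
tip_left 0.63 [205.5 349.7] [0.5185 0.0784 0.044 ]
tip_right 0.95 [206.9  33.3] [ 0.5135 -0.0913  0.044 ]
index_left 0.93 [187.5 352.8] [0.515 0.081 0.034]
index_left 0.73 [ 65.7 298.2] [0.4464 0.0507 0.034 ]
index_right 0.73 [192.9  37. ] [ 0.5131 -0.0941  0.034 ]
mount 0.81 [150.6 206.9] [ 0.5142 -0.0048  0.    ]
```

View pics/v2.png

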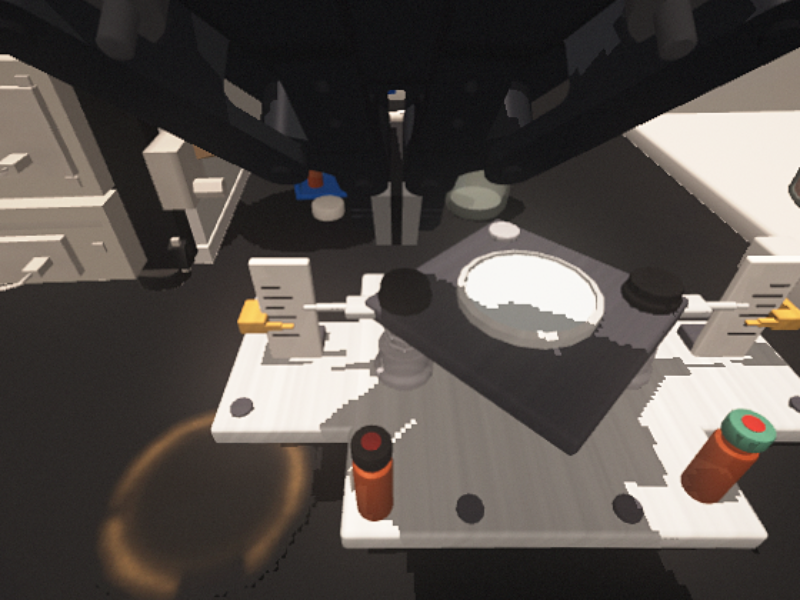

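```bash
cat > lv.py <<'E'
from h import *
def z_on_plane(P,rc,p0,yaw=-.035,x0=None):
    n=np.array([np.cos(yaw),np.sin(yaw),0]); o,v=ray("wrist",rc,P); return o+v*(n@(p0-o))/(n@v)
if __name__=="__main__":
    P=manip.camera_params("wrist")
    for s,t,i in (("L",(205.5,349.7),(187.5,352.8)),("L2",(204,345.5),(190,354)),("R",(206.9,33.3),(192.9,37)),("R2",(205.5,35.5),(193.6,35.5))):
        a=atz("wrist",t,.044,P); print(s,a.round(4),z_on_plane(P,i,a).round(4))
E
python3 lv.py; python3 -c "
import cv2,numpy as np;a=cv2.rotate(cv2.imread('pics/w2.png'),1)
L=a[170:260,155:275];R=a[170:260,440:560]
cv2.imwrite('pics/v3.png',np.hstack([cv2.resize(x,(400,300),interpolation=2) for x in (L,R)]))"
```

```text
L [0.5199 0.0788 0.044 ] [0.52   0.0824 0.0306]
L2 [0.5186 0.0764 0.044 ] [0.5188 0.0825 0.0337]
R [ 0.5148 -0.0916  0.044 ] [ 0.5147 -0.0946  0.0337]
R2 [ 0.5137 -0.0897  0.044 ] [ 0.5136 -0.0939  0.0353]
```

View pics/v3.png

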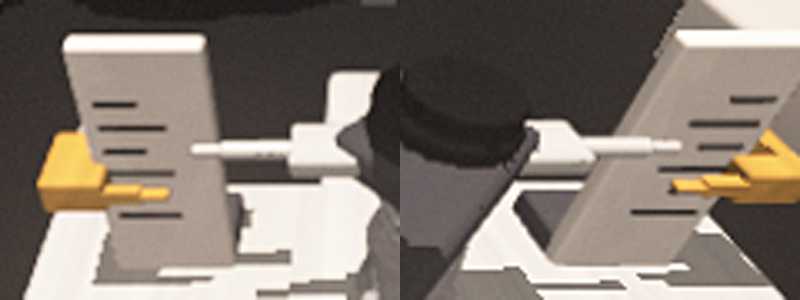

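```bash
python3 -c "
from h import *
delta([.523,.042,.0725],toolR(-.035,50))"
```

```text
t 4.8 pos [0.5242 0.0426 0.0771] F [ 0.74 -0.21  0.76] j [  8.   4. -54.  -3.  -6.   8.]
rv [ 0.    -0.261  0.   ] cm [ 0.36 -0.06  0.31]
```

```bash
python3 -m handwheel '[[0,-0.1,0,0.1,0,0.1,0],[0,-0.2,0,0.2,0,0.2,0],[0,-0.26,0,0.36,-0.06,0.3,0],[0,-0.26,0,0.36,-0.06,0.3,0],[0,-0.26,0,0.36,-0.06,0.3,0],[0,-0.26,0,0.36,-0.06,0.3,0],[0,-0.26,0,0.36,-0.06,0.3,0],[0,-0.26,0,0.36,-0.06,0.3,0]]' >/dev/null
python3 look.py w3; python3 -c "
import cv2,numpy as np;a=cv2.rotate(cv2.imread('pics/w3.png'),1)
f=cv2.resize(a,(400,300));P=cv2.resize(a[170:260,155:275],(400,300),interpolation=2);Q=cv2.resize(a[170:260,440:560],(400,300),interpolation=2)
cv2.imwrite('pics/v4.png',np.vstack([np.hstack([P,Q]),np.hstack([f,f*0])]))"
```

```text
t 5.65 pos [0.5424 0.0468 0.0901] F [-0.67  0.18  0.08] j [ 10.   8. -65. -31.  -9.   8.]
rv [-0.029  0.228 -0.027] cm [  4.21  -5.27 -15.1 ]
pad_left 0.82 [180.4 264.7] [0.5192 0.0388 0.056 ]
pad_right 0.95 [174.7  66. ] [ 0.5114 -0.0515  0.056 ]
pad_right 0.22 [155.6 345.6] [0.5011 0.0742 0.056 ]
tip_left 0.78 [155.4 346. ] [0.5173 0.0777 0.044 ]
index_left 0.66 [137. 351.] [0.5161 0.0808 0.034 ]
index_left 0.16 [155.1 344.9] [0.5307 0.0798 0.034 ]
mount 0.7 [ 88.8 186.6] [ 0.5144 -0.0046  0.    ]
```

View pics/v4.png

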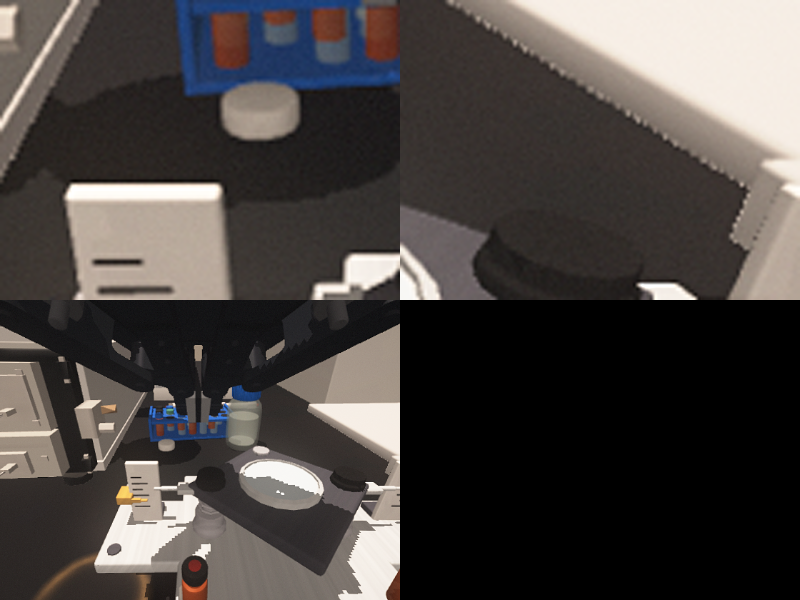

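```bash
python3 -c "
import cv2,numpy as np;a=cv2.rotate(cv2.imread('pics/w3.png'),1)
P=cv2.resize(a[220:310,155:275],(800,600),interpolation=2)
cv2.imwrite('pics/v5.png',P)"
```

```text
(no output)
```

View pics/v5.png

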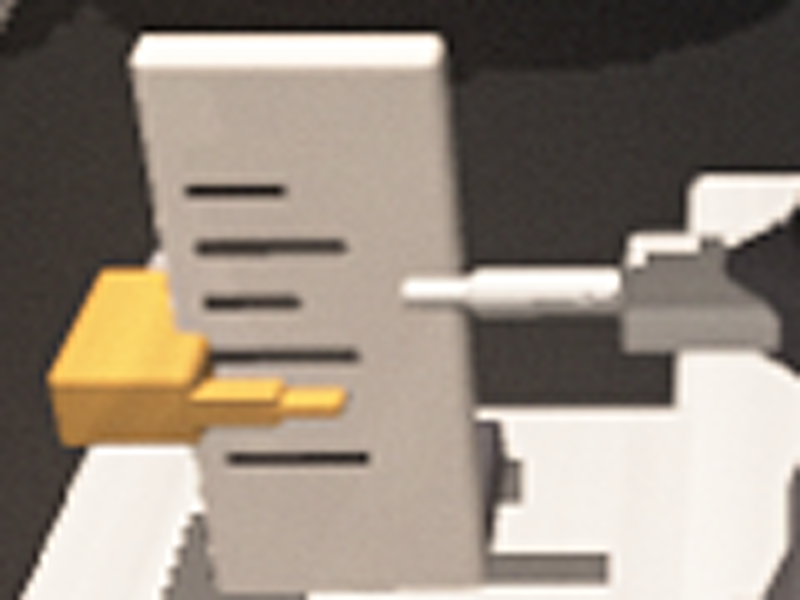

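```bash
python3 - <<'E'
from h import *
from scipy.optimize import least_squares
o=manip.get_obs();P3=manip.camera_params("wrist");R=o["tool_rot"]
oc=R.T@(P3["origin"]-o["tool_pos"]);Rc=R.T@P3["attitude"]
R2=toolR(-.035,35);P2=dict(P3);P2["origin"]=np.array([.5240,.0425,.0771])+R2@oc;P2["attitude"]=R2@Rc
T2,I2,T3,I3=(204.3,346.1),(191.1,353),(155.35,343.7),(139,352.1)
for P,t,i in((P2,T2,I2),(P3,T3,I3)):
    a=atz("wrist",t,.044,P)
    n=np.array([1,-.035,0]); q=[]
    for dx in (0,.002):
        oo,v=ray("wrist",i,P); q.append((oo+v*(n@(a+n*dx-oo))/(n@v)))
    print(a.round(4),np.round((np.array(q)-a)*1000,2).tolist(), (P["origin"]).round(3))
E
```

```text
[0.5184 0.0766 0.044 ] [[0.18, 5.09, -9.71], [2.2, 5.63, -11.59]] [0.388 0.047 0.156]
[0.5176 0.0767 0.044 ] [[0.17, 4.92, -9.83], [2.19, 5.39, -11.47]] [0.393 0.053 0.136]
```

```bash
python3 -c "
from h import *
delta([.525,.042,.0713],toolR(-.035,35))"
```

```text
t 6.0 pos [0.5426 0.0469 0.0901] F [ 0.07  0.   -0.82] j [ 10.   8. -65. -31.  -9.   8.]
rv [-0.006  0.228 -0.001] cm [ 2.56 -0.56 -0.03]
```

```bash
python3 -m handwheel '[[0,0.1,0,0.9,-0.2,-0.2,0],[0,0.2,0,1.8,-0.4,-0.2,0],[-0.006,0.228,0,2.5,-0.56,-0.03,0],[-0.006,0.228,0,2.56,-0.56,-0.03,0],[-0.006,0.228,0,2.56,-0.56,-0.03,0],[-0.006,0.228,0,2.56,-0.56,-0.03,0],[-0.006,0.228,0,2.56,-0.56,-0.03,0],[-0.006,0.228,0,2.56,-0.56,-0.03,0]]' >/dev/null
python3 -c "
from h import *
delta([.525,.042,.0623],toolR(-.035,35))"
```

```text
t 6.8 pos [0.5247 0.0421 0.071 ] F [ 0.13 -0.12 -0.61] j [  8.   5. -54.  -4.  -6.   8.]
rv [ 0. -0. -0.] cm [ 0.48 -0.01  0.73]
```

```bash
python3 -m handwheel '[[0,0,0,0.07,0,0.1,0],[0,0,0,0.14,0,0.2,0],[0,0,0,0.21,0,0.3,0],[0,0,0,0.29,0,0.41,0],[0,0,0,0.36,0,0.51,0],[0,0,0,0.43,0,0.61,0],[0,0,0,0.5,0,0.72,0],[0,0,0,0.57,0,0.82,0]]' | grep -E "pos|force"
python3 look.py w4|head -6
```

```text
tool_pos: [0.5251, 0.042, 0.0612]
contact_force: [-0.1, 0.8, -0.7]
finger_force: 0.0
t 7.65 pos [0.525  0.0419 0.061 ] F [ 0.27 -0.03 -0.09] j [  8.   6. -55.  -6.  -6.   8.]
rv [-0.02  -0.    -0.029] cm [  4.44  -4.63 -15.19]
pad_left 0.9 [250.3 274.9] [0.5203 0.0381 0.056 ]
pad_left 0.18 [209.6  20.1] [ 0.4855 -0.0639  0.056 ]
pad_right 0.94 [243.5  84. ] [ 0.5108 -0.051   0.056 ]
tip_left 0.91 [221.6 355.4] [0.5145 0.0781 0.044 ]
```

```bash
python3 -m handwheel '[[0,0,0,0.03,0,0.04,0],[0,0,0,0.06,0,0.08,0],[0,0,0,0.09,0,0.12,0],[0,0,0,0.12,0,0.16,0],[0,0,0,0.14,0,0.2,0],[0,0,0,0.17,0,0.25,0],[0,0,0,0.2,0,0.29,0],[0,0,0,0.23,0,0.33,0]]' | grep -E "pos|force"
python3 look.py w5|sed -n 3,7p;python3 -c "
import cv2,numpy as np;a=cv2.rotate(cv2.imread('pics/w5.png'),1)
P=cv2.resize(a[120:240,155:315],(800,600),interpolation=2)
cv2.imwrite('pics/v6.png',P)"
```

```text
tool_pos: [0.5251, 0.0421, 0.0573]
contact_force: [-2.2, 2.6, 4.4]
finger_force: 2.3
pad_left 0.69 [236.9  15.9] [ 0.4989 -0.0725  0.056 ]
pad_right 0.79 [248.8  79.8] [ 0.5093 -0.0504  0.056 ]
tip_left 0.82 [221.5 356.9] [0.5093 0.0776 0.044 ]
tip_right 0.6 [233.7  13.6] [ 0.5126 -0.0896  0.044 ]
index_left 0.65 [215.  361.2] [0.517  0.0824 0.034 ]
```

View pics/v6.png

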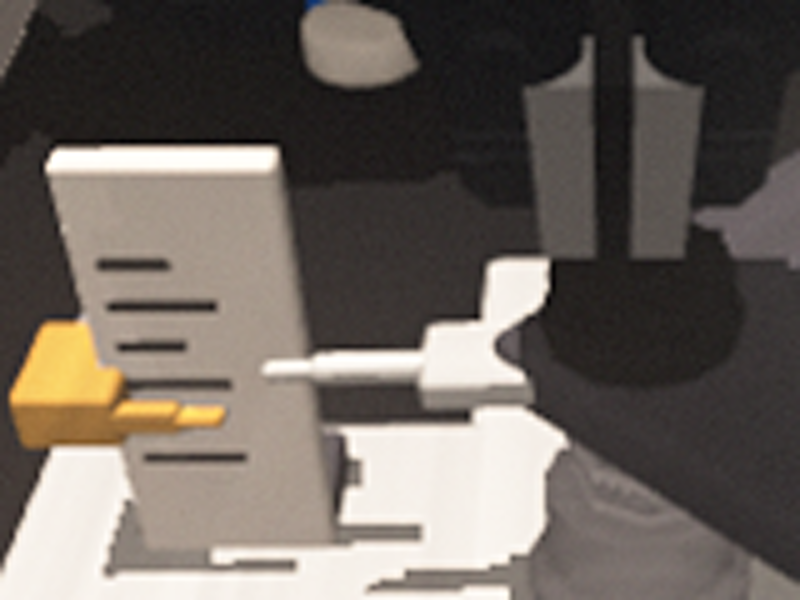

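```bash
python3 -m handwheel '[[0,0,0,0.03,0,0.04,0],[0,0,0,0.06,0,0.08,0],[0,0,0,0.09,0,0.12,0],[0,0,0,0.12,0,0.16,0],[0,0,0,0.14,0,0.2,0],[0,0,0,0.17,0,0.25,0],[0,0,0,0.19,0,0.27,0],[0,0,0,0.19,0,0.27,0]]' | grep -E "pos|force"
python3 look.py w6|sed -n 3,7p;python3 -c "
import cv2,numpy as np;a=cv2.rotate(cv2.imread('pics/w6.png'),1)
P=cv2.resize(a[120:240,155:315],(800,600),interpolation=2)
cv2.imwrite('pics/v7.png',P)"
```

```text
tool_pos: [0.525, 0.0422, 0.0539]
contact_force: [-2.8, 4.8, 6.5]
finger_force: 3.2
pad_left 0.73 [249.3 277.5] [0.5081 0.0402 0.056 ]
pad_left 0.72 [224.1 354.4] [0.4908 0.0717 0.056 ]
pad_right 0.61 [255.6  75.9] [ 0.5096 -0.051   0.056 ]
tip_left 0.9 [221.3 352. ] [0.5046 0.0743 0.044 ]
tip_left 0.58 [101.5  44.2] [ 0.4407 -0.0282  0.044 ]
```

View pics/v7.png

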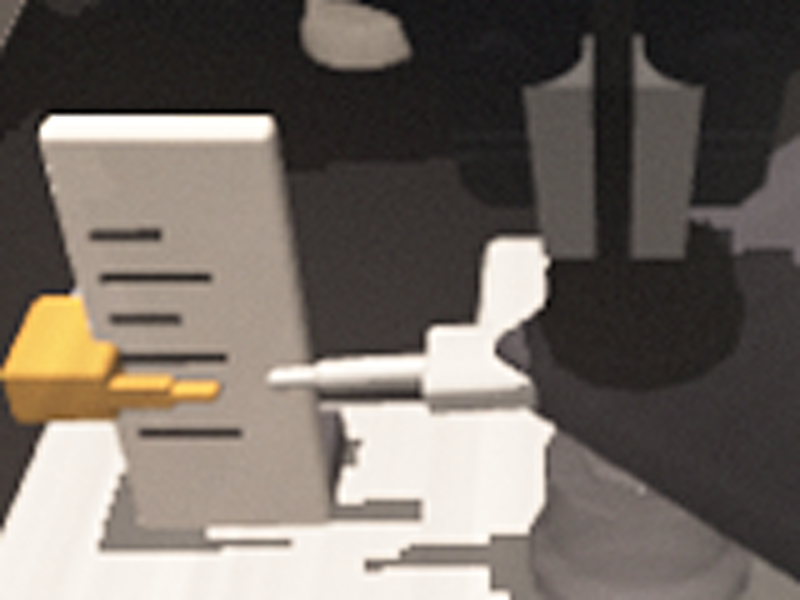

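```bash
python3 - <<'E'
from lv import *
P=manip.camera_params("wrist")
for n in (.0,.0005): print(z_on_plane(P,(223.4,350.4),np.array([.518+n,.0767,.04])).round(4))
print(z_on_plane(P,(221.4,360.4),np.array([.518,.0767,.04])).round(4))
E
```

```text
[0.518  0.0765 0.0351]
[0.5185 0.0766 0.0347]
[0.5182 0.0818 0.0338]
```

```bash
python3 -m handwheel '[[0,0,0,0.02,0,0.03,0],[0,0,0,0.04,0,0.06,0],[0,0,0,0.04,0,0.06,0],[0,0,0,0.04,0,0.06,0],[0,0,0,0.04,0,0.06,0],[0,0,0,0.04,0,0.06,0],[0,0,0,0.04,0,0.06,0],[0,0,0,0.04,0,0.06,0]]' | grep -E "pos|force"
python3 -c "
from h import *
a=cv2.rotate(manip.snapshot('wrist'),1);cv2.imwrite('pics/w7.png',a)
P=cv2.resize(a[150:225,155:255],(800,600),interpolation=2)
cv2.imwrite('pics/v8.png',P)"
```

```text
tool_pos: [0.525, 0.0422, 0.0532]
contact_force: [-4.6, 4.3, 5.6]
finger_force: 3.4
```

View pics/v8.png

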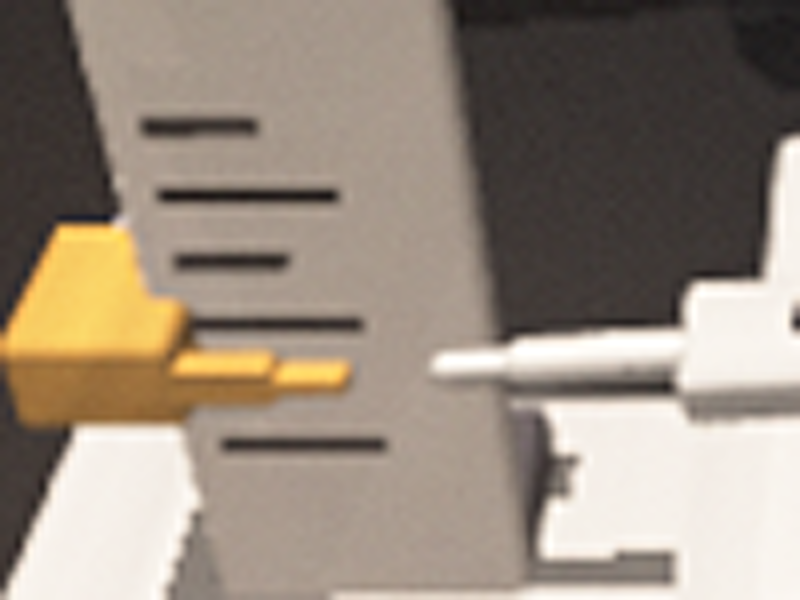

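```bash
python3 -m handwheel '[[0,0,0,0.014,0,0.02,0],[0,0,0,0.014,0,0.02,0],[0,0,0,0.014,0,0.02,0],[0,0,0,0.014,0,0.02,0],[0,0,0,0.014,0,0.02,0],[0,0,0,0.014,0,0.02,0],[0,0,0,0.014,0,0.02,0],[0,0,0,0.014,0,0.02,0]]' | grep -E "pos|force"
python3 -m handwheel '[[0,0,0,0,0,0,0],[0,0,0,0,0,0,0],[0,0,0,0,0,0,0],[0,0,0,-0.1,0,-0.15,0],[0,0,0,-0.3,0,-0.4,0],[0,0,0,-0.6,0,-0.8,0],[0,0,0,-1,0,-1.4,0],[0,0,0,-1.4,0,-2,0]]' | grep -E "time|pos|force"
python3 look.py w8
python3 -c "
from h import *
delta([.515,-.0505,.0755],toolR(-.035,35))"
```

```text
tool_pos: [0.525, 0.0422, 0.053]
contact_force: [-4.7, 5.2, 6.5]
finger_force: 3.4
time_s: 12.85
tool_pos: [0.5249, 0.0417, 0.0778]
contact_force: [-0.1, 0.4, -0.1]
finger_force: 0.0
t 12.9 pos [0.5256 0.0418 0.0792] F [0.92 0.48 1.51] j [  8.   4. -54.  -2.  -6.   8.]
rv [-0.02   0.001 -0.03 ] cm [  5.5   -4.63 -13.75]
pad_left 0.65 [221.6 275.4] [0.5187 0.0379 0.056 ]
pad_right 0.8 [216.7  95. ] [ 0.5112 -0.0528  0.056 ]
tip_left 0.71 [198.3 348. ] [0.5155 0.0765 0.044 ]
index_left 0.67 [187.4 354.2] [0.5177 0.0815 0.034 ]
index_right 0.85 [186.5  36.8] [ 0.5106 -0.0929  0.034 ]
mount 0.63 [147.3 209.3] [ 0.514  -0.0037  0.    ]
t 13.25 pos [0.5249 0.0419 0.0771] F [ 0.4  -0.33 -0.85] j [  8.   4. -54.  -3.  -6.   8.]
rv [-0.    -0.001 -0.001] cm [ 0.63 -9.27 -0.25]
```

```bash
python3 -m handwheel '[[0,0,0,0.1,-1.3,-0.1,0],[0,0,0,0.2,-3,-0.1,0],[0,0,0,0.3,-5,-0.2,0],[0,0,0,0.4,-7,-0.2,0],[0,0,0,0.5,-8.6,-0.25,0],[0,0,0,0.6,-9.5,-0.25,0],[0,0,0,0.6,-9.5,-0.25,0],[0,0,0,0.6,-9.5,-0.25,0]]' | grep -E "time|pos|force"
python3 look.py w9
python3 -c "
import cv2
a=cv2.rotate(cv2.imread('pics/w9.png'),1)
cv2.imwrite('pics/v9.png',cv2.resize(a[160:280,270:430],(800,600),interpolation=2))"
```

```text
time_s: 14.05
tool_pos: [0.5153, -0.0527, 0.0758]
contact_force: [-0.2, 0.4, -0.2]
finger_force: 0.0
t 14.1 pos [ 0.5154 -0.0524  0.0759] F [-0.69  1.14 -0.96] j [ -8.   4. -55.  -3.   3.  -5.]
rv [-0.02  -0.    -0.029] cm [  4.78   4.83 -13.61]
pad_left 0.7 [230.8 457.9] [0.5181 0.039  0.056 ]
pad_right 0.74 [226.8 285.1] [ 0.5112 -0.0514  0.056 ]
tip_left 0.65 [209.6 525.7] [0.5166 0.0781 0.044 ]
tip_right 0.79 [212.4 217.2] [ 0.5126 -0.0887  0.044 ]
index_left 0.64 [193.4 516.7] [0.5146 0.0769 0.034 ]
index_right 0.89 [199.  208.7] [ 0.5125 -0.0948  0.034 ]
mount 0.92 [157.4 357.4] [ 0.5145 -0.0053  0.    ]
```

View pics/v9.png

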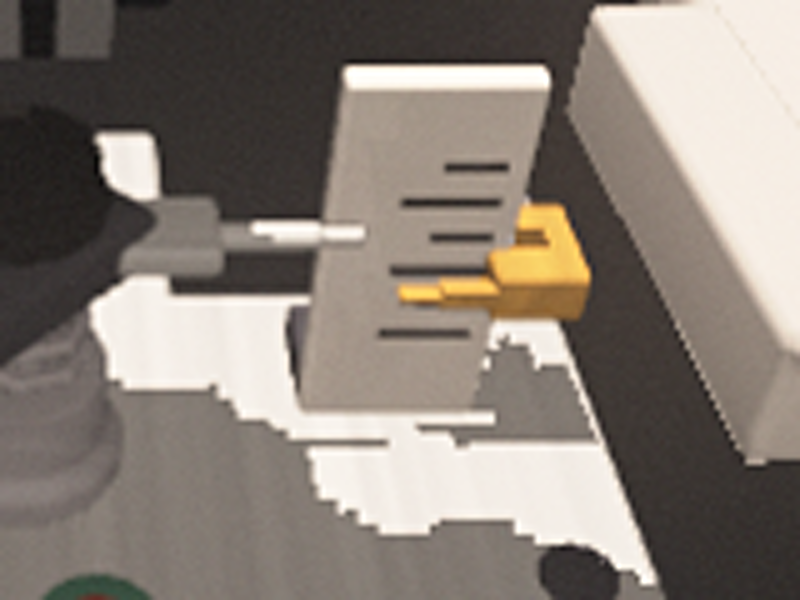

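```bash
python3 - <<'E'
from lv import *
P=manip.camera_params("wrist")
for t,i in (((212.4,216),(200.2,209.2)),((212.4,217.2),(199,208.7))):
    a=atz("wrist",t,.044,P); print(a.round(4),((z_on_plane(P,i,a)-a)*1000).round(2))
E
python3 -m handwheel '[[0,0,0,0.12,0,0.16,0],[0,0,0,0.24,0,0.34,0],[0,0,0,0.38,0,0.54,0],[0,0,0,0.52,0,0.74,0],[0,0,0,0.66,0,0.94,0],[0,0,0,0.78,0,1.12,0],[0,0,0,0.86,0,1.23,0],[0,0,0,0.92,0,1.31,0]]' | grep -E "time|pos|force"
python3 -m handwheel '[[0,0,0,0.03,0,0.04,0],[0,0,0,0.06,0,0.08,0],[0,0,0,0.09,0,0.12,0],[0,0,0,0.12,0,0.17,0],[0,0,0,0.15,0,0.22,0],[0,0,0,0.18,0,0.26,0],[0,0,0,0.2,0,0.28,0],[0,0,0,0.2,0,0.28,0]]' | grep -E "time|pos|force"
python3 look.py w10
```

```text
[ 0.513  -0.0892  0.044 ] [-0.18 -5.03 -8.97]
[ 0.513  -0.0885  0.044 ] [-0.21 -6.11 -9.88]
time_s: 15.25
tool_pos: [0.5154, -0.0528, 0.0599]
contact_force: [-1.0, -1.8, 2.7]
finger_force: 1.3
time_s: 16.05
tool_pos: [0.5153, -0.0528, 0.0566]
contact_force: [-3.1, -2.5, 4.8]
finger_force: 2.2
t 16.1 pos [ 0.5153 -0.0528  0.0566] F [-2.89 -2.62  3.9 ] j [ -8.   6. -57.  -8.   3.  -5.]
rv [-0.02   0.    -0.029] cm [  3.66   4.87 -15.19]
pad_left 0.59 [263.8 473.7] [0.5188 0.0398 0.056 ]
pad_left 0.39 [224.9 538.5] [0.4879 0.0526 0.056 ]
pad_right 0.62 [253.7 283.7] [ 0.5064 -0.0523  0.056 ]
tip_left 0.83 [240.2 545.2] [0.5174 0.0785 0.044 ]
tip_right 0.57 [232.5 215.2] [ 0.5049 -0.0858  0.044 ]
index_left 0.43 [221.2 541.2] [0.5149 0.0802 0.034 ]
index_right 0.55 [226.5 203. ] [ 0.513  -0.0953  0.034 ]
mount 0.72 [179.3 364.2] [ 0.5149 -0.0043  0.    ]
mount 0.55 [ 97.9 517.8] [0.4646 0.0579 0.    ]
```

```bash
cat > tip.py <<'E'
from lv import *
def meas(a,c0,c1,r0,r1):
    "a: upright picture; right side: index inner tip = leftmost brass, pointer tip = rightmost bright over the scale"
    h=cv2.cvtColor(a,cv2.COLOR_BGR2HSV); b=(h[...,0]>12)&(h[...,0]<32)&(h[...,1]>110)&(h[...,2]>110)
    w=(h[...,2]>205)&(h[...,1]<40); out=[]
    for m,end in ((w,-1),(b,0)):
        s=np.zeros_like(m);s[r0:r1,c0:c1]=m[r0:r1,c0:c1]
        rr,cc=np.nonzero(s); e=cc.max() if end else cc.min(); k=abs(cc-e)<=3
        out.append((rr[k].mean(),e,k.sum()))
    return out
if __name__=="__main__":
    a=cv2.rotate(cv2.imread('pics/w9.png'),1); print("w9 eye (206.6,343) (218.8,349.8)",meas(a,335,362,195,225))
    a=cv2.rotate(cv2.imread('pics/w10.png'),1); P=manip.camera_params("wrist")
    (tr,tc,n),(ir,ic,m)=meas(a,335,365,178,205); print(tr,tc,n,ir,ic,m)
    p0=np.array([.513,-.0892,.04])
    print(z_on_plane(P,(419-tr,559-tc),p0).round(4),z_on_plane(P,(419-ir,559-ic),p0).round(4))
E
python3 tip.py
```

```text
w9 eye (206.6,343) (218.8,349.8) [(np.float64(206.0), np.int64(342), np.int64(12)), (np.float64(218.4), np.int64(350), np.int64(15))]
184.0 345 12 191.46153846153845 354 13
[ 0.513  -0.0886  0.0397] [ 0.5128 -0.094   0.0348]
```

```bash
python3 -m handwheel '[[0,0,0,0.03,0,0.04,0],[0,0,0,0.06,0,0.08,0],[0,0,0,0.09,0,0.12,0],[0,0,0,0.12,0,0.17,0],[0,0,0,0.15,0,0.21,0],[0,0,0,0.17,0,0.245,0],[0,0,0,0.17,0,0.245,0],[0,0,0,0.17,0,0.245,0]]' | grep -E "time|pos|force"
python3 - <<'E'
from tip import *
P=manip.camera_params("wrist");a=cv2.rotate(manip.snapshot("wrist"),1);cv2.imwrite("pics/w11.png",a)
cv2.imwrite('pics/v10.png',cv2.resize(a[140:215,305:405],(800,600),interpolation=2))
(tr,tc,n),(ir,ic,m)=meas(a,335,365,165,195); print(tr,tc,n,ir,ic,m)
p0=np.array([.513,-.0892,.04])
print(z_on_plane(P,(419-tr,559-tc),p0).round(4),z_on_plane(P,(419-ir,559-ic),p0).round(4))
E
```

```text
time_s: 17.25
tool_pos: [0.5153, -0.0528, 0.0535]
contact_force: [-3.8, -2.9, 5.1]
finger_force: 2.9
185.0 344 12 186.5 355 14
[ 0.513  -0.0883  0.0359] [ 0.5128 -0.0941  0.0349]
```

View pics/v10.png

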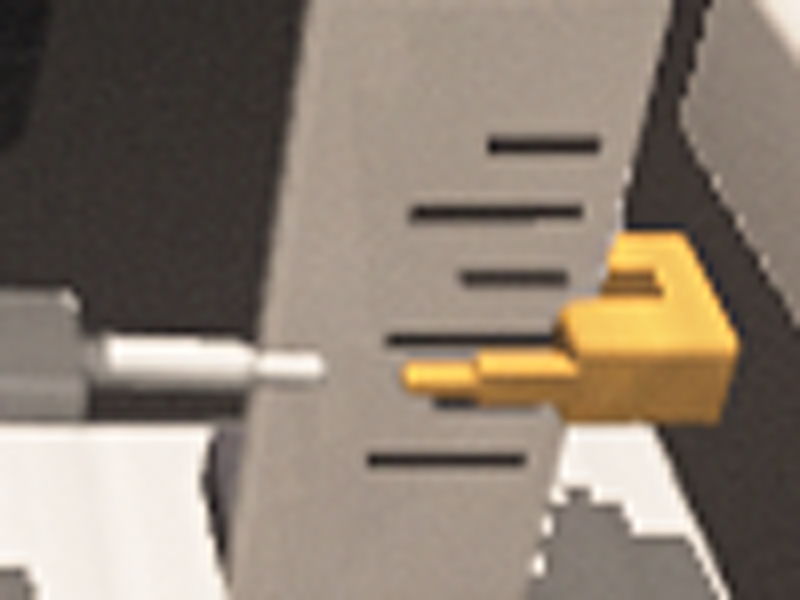

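```bash
python3 -m handwheel '[[0,0,0,0.023,0,0.033,0],[0,0,0,0.023,0,0.033,0],[0,0,0,0.023,0,0.033,0],[0,0,0,0.023,0,0.033,0],[0,0,0,0.023,0,0.033,0],[0,0,0,0.023,0,0.033,0],[0,0,0,0.023,0,0.033,0],[0,0,0,0.023,0,0.033,0]]' | grep -E "time|pos|force"
python3 - <<'E'
from tip import *
P=manip.camera_params("wrist");a=cv2.rotate(manip.snapshot("wrist"),1);cv2.imwrite("pics/w12.png",a)
(tr,tc,n),(ir,ic,m)=meas(a,335,365,165,195); print(tr,tc,n,ir,ic,m)
p0=np.array([.513,-.0892,.04])
print(z_on_plane(P,(419-tr,559-tc),p0).round(4),z_on_plane(P,(419-ir,559-ic),p0).round(4))
E
```

```text
time_s: 18.1
tool_pos: [0.5153, -0.0529, 0.0531]
contact_force: [-3.4, -3.7, 6.5]
finger_force: 3.0
185.0909090909091 344 11 186.33333333333334 355 12
[ 0.513  -0.0883  0.0355] [ 0.5128 -0.0941  0.0347]
```

```bash
python3 -m handwheel '[[0,0,0,0.009,0,0.012,0],[0,0,0,0.009,0,0.012,0],[0,0,0,0.009,0,0.012,0],[0,0,0,0.009,0,0.012,0],[0,0,0,0.009,0,0.012,0],[0,0,0,0.009,0,0.012,0],[0,0,0,0.009,0,0.012,0],[0,0,0,0.009,0,0.012,0]]' | grep -E "time|pos|force"
python3 -m handwheel '[[0,0,0,0,0,0,0],[0,0,0,0,0,0,0],[0,0,0,0,0,0,0],[0,0,0,-0.1,0,-0.15,0],[0,0,0,-0.3,0,-0.4,0],[0,0,0,-0.6,0,-0.8,0],[0,0,0,-1,0,-1.4,0],[0,0,0,-1.5,0,-2.1,0]]' | grep -E "time|pos|force"
python3 -m handwheel '[[0,0,0,-0.6,0,-1,0],[0,0,0,-1.2,0,-2,0],[0,0,0,-1.8,0,-3,0],[0,0,0,-2.4,0,-4,0],[0,0,0,-3,0,-5,0],[0,0,0,-3,0,-5,0],[0,0,0,-3,0,-5,0],[0,0,0,-3,0,-5,0]]' | grep -E "time|pos|force"
python3 look.py w13
```

```text
time_s: 18.95
tool_pos: [0.5153, -0.0529, 0.053]
contact_force: [-3.7, -3.2, 6.6]
finger_force: 3.0
time_s: 19.75
tool_pos: [0.5152, -0.0524, 0.0791]
contact_force: [0.3, -1.3, 0.4]
finger_force: 0.0
time_s: 20.55
tool_pos: [0.511, -0.0525, 0.1363]
contact_force: [0.3, 1.0, 0.2]
finger_force: 0.0
t 20.6 pos [ 0.511  -0.0525  0.1362] F [-0.32  0.63 -1.37] j [ -8.  -4. -49.  10.   3.  -5.]
rv [-0.02  -0.001 -0.029] cm [ 7.89  4.86 -8.41]
pad_left 0.6 [160.2 422.8] [0.5182 0.0394 0.056 ]
pad_right 0.6 [157.7 283. ] [ 0.5124 -0.0524  0.056 ]
tip_left 0.74 [145.2 478.4] [0.5171 0.079  0.044 ]
tip_left 0.38 [226.  410.6] [0.6068 0.0587 0.044 ]
tip_right 0.76 [150.3 230.3] [ 0.5148 -0.0886  0.044 ]
tip_right 0.5 [161.5 421.6] [0.5302 0.0455 0.044 ]
index_left 0.69 [137.2 470.8] [0.5181 0.0782 0.034 ]
index_right 0.86 [139.2 221.1] [ 0.5129 -0.0958  0.034 ]
index_right 0.51 [147.5 230.9] [ 0.5205 -0.0901  0.034 ]
mount 0.59 [107.1 344.8] [ 0.5125 -0.0051  0.    ]
```

Both corners are back at rest height and the robot is clear of everything.

```bash
python3 -c "
from station import manip
print(manip.finish_job())"
```

```text
the job is handed in; nothing more can be done
None
```

I pressed the left corner, then the right, until each pointer stood level with its brass index as near as the camera could show (within about 0.5 mm). I held each for about a second and let it spring back up, touching only the two pads, then handed the job in at about 21 s.

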